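# Press the upturned tumbler down on the glass rinser and hold it there

### The job

Lift the upturned steel tumbler off the freely spinning lazy Susan, set it mouth down, centred over the knob of the glass rinser's sprung plate, and push the plate down with it past the first two clicks to the third. Finish while still holding the tumbler pressed down there, upright, against the spring: do not let go. The salt shaker must stay standing on the lazy Susan, and the sugar bowl and cutlery caddy must be left where they are.

Things in the scene. Friction and masses are not known exactly. Their poses are not given: they have to be found in the camera images.
- tumbler: Plain stainless steel tumbler standing upside down (closed end up, open mouth down) on the lazy Susan: a straight cylinder of 60 mm outside diameter (57 mm over the top 6 mm bevel), 110 mm tall, 3 mm wall, so the mouth is 54 mm wide; about 170 g, varying. Origin: centre of the mouth (lowest point as it stands); its z axis points up towards the closed end.
- susan_top (a point): Centre of the lazy Susan's upper face, 32 mm above the ledge. The wooden disc is 250 mm across and 16 mm thick, flat, without a rim, and spins freely about its vertical axis when pushed. The tumbler stands on it 55 to 85 mm from the centre, the salt shaker on the opposite side.
- plate_centre (a point): Centre of the upper face of the glass rinser's round sprung plate, 84 mm across, 75 mm above the ledge when not pressed; moves down with it. z axis up. From the plate's middle rises a black centring knob, 36 mm across at its foot, narrowing to 16 mm at its top, 14 mm high: the tumbler's mouth goes over it and the rim rests on the plate. Housing below: round, 120 mm across, top 45 mm above the ledge, on a 150 mm round foot, fixed.
- press_plate (a joint): How far the rinser plate is pressed straight down, m: 0 at rest, hard stop 0.028. Clicks (detents): first at 0.008, second 0.016, third 0.024 (counts above 0.0225). A spring always pushes it up and no click keeps it down. Push needed: just past rest and each click it peaks at 6, 7, 8 N, then falls by 3 to 4 N towards the next click; beyond 0.024 it takes about 6.5 N to hold.
- salt_shaker: Small glass salt shaker with a steel screw top, 44 mm across, 75 mm tall, standing on the lazy Susan opposite the tumbler, loose. Origin: centre of its underside, z up.
- sugar_bowl: White ceramic sugar bowl with a lid and round lid knob, 92 mm across, 90 mm tall, loose on the ledge. Origin: centre of its underside.
- caddy: White plastic cutlery caddy, three sections side by side, 85 x 220 x 115 mm, with upright spoons and forks reaching to about 215 mm; stands loose on a flat tray (140 x 270 mm, 14 mm high) beyond the work. Origin: centre of its underside.
Not all that is in view belongs to the job. What is shaped like the tumbler but blue is not meant.

How it is judged:
By the outcome, as a careful person would: the job done as asked, in the order asked, and still so for the second after the job is handed in, while the arm keeps its last pose, push and grip.
It also fails if it takes over 42 s, if anything falls off the work surface, if the arm or the gripper's body presses on something with over 40 N, if the wrist force passes 120 N, or if a joint passes its speed limit or range.

### The arm

A 6-joint arm with a two-finger parallel gripper is mounted at the origin on the work surface. World frame = base frame: x ahead of the robot, y to its left, z up, the work surface at z = 0. Lengths are in m, angles in rad, forces in N, time in s.
With the tool pointing down it reaches from about 0.375 to 0.9 m from the base axis. Payload 3.1 kg.
Tool frame: the origin (TCP) lies midway between the tips of the shut fingers; the grasp point (between the pads) lies 19 mm behind it; x points along the fingers, z is the direction in which the jaws open and shut, and the axes are right-handed (so a half turn about x gives the same grasp; the last joint's range is limited). The gripper opens to 87 mm and grips with 3 to 60 N. Pads are 19 mm wide; open, the fingers measure 117 mm over their backs; the gripper's body (75 mm by 190 mm) begins 51 mm behind the grasp point.
Start: joints at [-1.375, 0.527, 1.433, -0, 1.181, -0.178], TCP at [0.228, -0.582, 0.223] pointing down, gripper open.
Joint ranges: [-3.08, 3.08], [-0.75, 2.2], [0.22, 2.44], [-1.43, 4.57], [0, 2.65], [-2.85, 2.85]. Speed limits (rad/s): [2.79, 2.79, 3.14, 3.14, 3.14, 3.14].

### API

Orientations are given as a unit quaternion [x, y, z, w].
In Python, from rig import robot, optics, workorder gives the robot as it stands.
- The arm moves only by the tool arm_command, never from a script. Its argument "plan" is a list of rows, each a list of 7 numbers: the shift along the tool's x, y, z in cm, then the turn, a rotation vector about the tool's x, y, z in rad, then the finger opening in cm, from 0 to 8.7. In form: [[x, y, z, ax, ay, az, gripper], ...]. A call has 1 to 12 rows; each row shifts and turns the pose as measured when the row begins, along the tool's axes as they then stand; what a row does not reach is not made up. A row lasts 1/8 s, in which the tool goes at most 62.5 mm and 10.7 degrees, less where a joint would pass 70% of its speed; a pose out of reach is approached as far as the arm can. A call with a gripper value outside its range is refused whole. The fingers move at their own pace and stop on an object; "grip_force" is the grip in N (left out, the last holds). Time passes only in rows, so rows that do not move let the fingers close. It gives the time, the measured TCP pose, the force and the opening at its end, in the units of the state.
- robot.get_obs(): the state, without advancing time (a new reading comes with each control period).
- optics.camera(name): name is "scene" or "top" or "wrist"; returns (picture, depth): 384x512x3 uint8, blue, green, red; 384x512 float32, m along the optical axis (not along the pixel's ray), 0 where there is no reading.
- optics.camera_info(name): a dict with "mtx" (3x3 intrinsics, pixels), "k1" (the pictures are not rectified: a ray, as slopes to the right and down, at radius r is drawn at 1 + k1 r^2 times it, then the intrinsics apply), "position" and "rotation" of the camera in the world; the wrist camera has in their place "tool_from_camera" (4x4, takes a point from camera to tool coordinates, whose origin is the TCP and whose axes are the tool frame's). Camera axes: x right, y down, z forward; pixel columns grow to the right and rows downward; lengths in m; the calibration is good to about 2 mm. A picture is of the moment at which its call begins: read the wrist's pose just before it. camera_info takes no time and is no camera call.
- workorder.hand_in(): hands the job in, once; it reports no verdict.
The state is a dict: "time": time; "q": joint angles; "joint_velocities": joint speeds; "joint_torque": joint torques, N m; "position": TCP position; "tool_rot": TCP orientation; "ft_force": force on the tool from outside, world axes, zero at the start; "moment": the same for the moment, N m; "grip_width": finger opening in m.
Only numpy, scipy, OpenCV 4.12 (cv2) and the standard library are available. Lean on these libraries where they do the work, as an engineer would, in place of code of your own. Each camera call takes 0.05 s, during which the arm holds its last target. There are 200 camera calls.

## Working session

There is one attempt and no reset: what is moved stays moved. The work goes in short steps, Python scripts to look and compute and a tool call to move; the robot and the scene stay as the last step left them, time stands still between calls to the robot, and variables do not carry over. Pictures are saved under pics/ and viewed, about 8 in all and at most 12, crops included, and the job is handed in when it is done.

Besides the shell and the picture viewer there is one more tool, called after "Request:" as name(argument=value, ...), one argument or row to a line, values as JSON. arm_command: Moves the arm, as the interface text tells. Its arguments: {"type":"object","properties":{"plan":{"type":"array"},"grip_force":{"type":"number"}},"required":["plan"]}

```bash
mkdir -p pics; cat > h.py <<'E'
import numpy as np, cv2
from rig import robot, optics, workorder
from scipy.spatial.transform import Rotation as R
def pose():
    o=robot.get_obs(); T=np.eye(4); T[:3,:3]=R.from_quat(o["tool_rot"]).as_matrix(); T[:3,3]=o["position"]; return T
def shot(name,fn=None):
    i=optics.camera_info(name)
    if name=="wrist": T=pose()@np.array(i["tool_from_camera"])
    else:
        T=np.eye(4); r=np.array(i["rotation"]); T[:3,:3]=r if r.shape==(3,3) else R.from_quat(r).as_matrix(); T[:3,3]=i["position"]
    p,d=optics.camera(name)
    if fn: cv2.imwrite("pics/"+fn,p)
    return p,d,np.array(i["mtx"]),i["k1"],T
def ray(uv,K,k1,T):
    s=cv2.undistortPoints(np.array(uv,float).reshape(-1,1,2),K,np.array([k1,0,0,0.])).reshape(-1,2)
    return s, np.c_[s,np.ones(len(s))]@T[:3,:3].T
def onplane(uv,z,K,k1,T):
    s,r=ray(uv,K,k1,T); return T[:3,3]+r*((z-T[2,3])/r[:,2])[:,None]
def bydepth(uv,d,K,k1,T):
    s,r=ray(uv,K,k1,T); q=np.array(uv,int).reshape(-1,2); return T[:3,3]+r*d[q[:,1],q[:,0]][:,None]
E
python3 - <<'E'
from h import *
a=shot("top");b=shot("scene")
np.savez("first.npz",tp=a[0],td=a[1],sp=b[0],sd=b[1])
cv2.imwrite("pics/top.png",a[0]);cv2.imwrite("pics/scene.png",b[0])
print(a[2:],b[2:],robot.get_obs())
E
```

```text
(array([[388.35223226,   0.        , 251.39567771],
       [  0.        , 388.35223226, 187.22030652],
       [  0.        ,   0.        ,   1.        ]]), -0.11295469594543656, array([[-0.00257996, -0.99507724,  0.09906884,  0.52798227],
       [-0.99994905,  0.00353402,  0.00945602,  0.07212851],
       [-0.00975958, -0.0990394 , -0.99503565,  1.07354151],
       [ 0.        ,  0.        ,  0.        ,  1.        ]])) (array([[379.86765339,   0.        , 263.24165665],
       [  0.        , 379.86765339, 191.95391074],
       [  0.        ,   0.        ,   1.        ]]), -0.12142991092789206, array([[-0.49288255,  0.5322913 , -0.68828247,  1.2466869 ],
       [ 0.87007454,  0.30705495, -0.38560024,  0.41472026],
       [ 0.00608889, -0.78891269, -0.61447513,  0.63192333],
       [ 0.        ,  0.        ,  0.        ,  1.        ]])) {'time': 0.1, 'q': array([-1.37547608e+00,  5.28375483e-01,  1.43379043e+00, -5.25634421e-05,
        1.18141653e+00, -1.78520312e-01]), 'joint_velocities': array([-0.00083645, -0.0021861 , -0.00256809, -0.00056181, -0.00153911,
        0.00062038]), 'joint_torque': array([ 9.24219967e-05, -4.40985847e+01, -1.77150464e+01,  6.34858338e-02,
        5.33824344e-02, -4.86549186e-05]), 'position': array([ 0.22811409, -0.58115767,  0.22166293]), 'tool_rot': array([ 0.39884871,  0.58472481, -0.39788672,  0.58369749]), 'ft_force': array([ 0.3960895 , -0.26231163, -0.15967953]), 'moment': array([-0.03400298,  0.00105407,  0.00998705]), 'grip_width': 0.0870107411051504}
```

View pics/top.png

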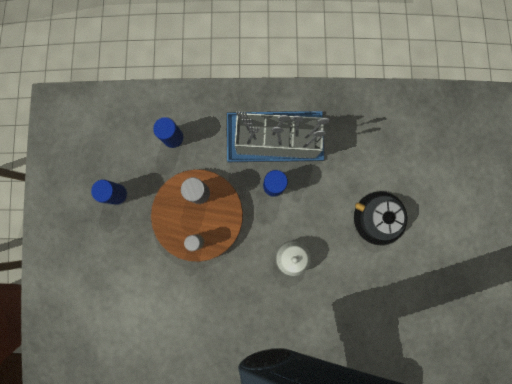

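View pics/scene.png

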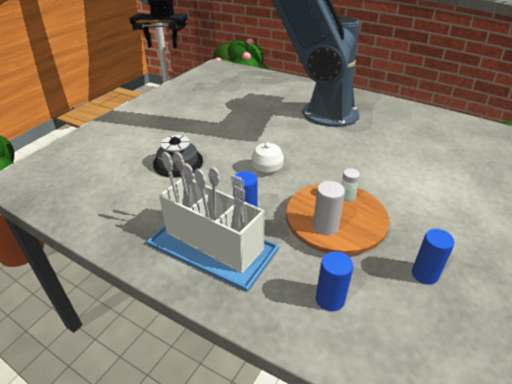

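The top view shows the grey tumbler on the Susan at (193,190) and the salt shaker at (192,243). The rinser is at (388,217), the bowl at (292,259) and the caddy at (278,133). Possible mix-ups are the blue cups at (168,130), (108,191) and (275,183), and the shaker cap at (192,243). I choose the grey cylinder at (193,190) because it is steel and stands on the disc.

```bash
python3 - <<'E'
from h import *
f=np.load("first.npz");p=f["tp"];d=f["td"]
i=optics.camera_info("top");K=np.array(i["mtx"]);k1=i["k1"]
T=np.eye(4);T[:3,:3]=np.array(i["rotation"]) if np.array(i["rotation"]).shape==(3,3) else R.from_quat(i["rotation"]).as_matrix();T[:3,3]=i["position"]
v,u=np.mgrid[0:384,0:512];uv=np.c_[u.ravel(),v.ravel()]
P=bydepth(uv,d,K,k1,T).reshape(384,512,3)
def reg(n,c,rad,z0,z1):
    m=(np.hypot(u-c[0],v-c[1])<rad)&(P[...,2]>z0)&(P[...,2]<z1)&(d>0)
    cs,_=cv2.findContours(m.astype(np.uint8),0,1); c0=max(cs,key=cv2.contourArea)
    h=np.median(P[m][:,2]); (cx,cy),r=cv2.minEnclosingCircle(c0)
    e=onplane([[cx,cy],[cx+r,cy]],h,K,k1,T)
    print(n,"n",m.sum(),"pix",(round(cx),round(cy)),"h",h.round(4),"c",e[0].round(4),"diam",2*np.linalg.norm(e[1]-e[0]).round(4),"mean",P[m].mean(0).round(4))
reg("tumbler",(193,190),18,.132,.155)
reg("shaker",(192,243),14,.095,.12)
reg("susan",(197,215),60,.022,.042)
reg("plate",(388,217),32,.065,.082)
reg("knob",(388,217),12,.083,.1)
reg("bowl",(292,259),22,.02,.12)
reg("caddy",(278,133),60,.09,.125)
reg("blue",(275,183),18,.08,.15)
a=cv2.resize(p[140:290,130:430],None,fx=2.6,fy=2.6,interpolation=cv2.INTER_CUBIC);cv2.imwrite("pics/crop.png",a)
E
```

```text
tumbler n 467 pix (192, 189) h 0.1403 c [0.6162 0.2241 0.1403] diam 0.0598 mean [0.6161 0.224  0.1402]
shaker n 197 pix (192, 242) h 0.1051 c [0.4868 0.2307 0.1051] diam 0.0396 mean [0.4866 0.2309 0.105 ]
susan n 5728 pix (196, 215) h 0.0305 c [0.5569 0.2306 0.0305] diam 0.2484 mean [0.5539 0.2292 0.0305]
plate n 719 pix (388, 217) h 0.0741 c [ 0.5482 -0.2724  0.0741] diam 0.0876 mean [ 0.5479 -0.2721  0.0743]
knob n 81 pix (390, 217) h 0.0862 c [ 0.5483 -0.2727  0.0862] diam 0.032 mean [ 0.5484 -0.2729  0.0865]
bowl n 952 pix (293, 258) h 0.0688 c [ 0.4456 -0.0251  0.0688] diam 0.0908 mean [ 0.445  -0.0251  0.0649]
caddy n 1291 pix (279, 133) h 0.109 c [0.762  0.0109 0.109 ] diam 0.2356 mean [0.7168 0.0147 0.1094]
blue n 453 pix (275, 182) h 0.1083 c [0.6371 0.0217 0.1083] diam 0.061 mean [0.6377 0.0214 0.1078]
```

View pics/crop.png

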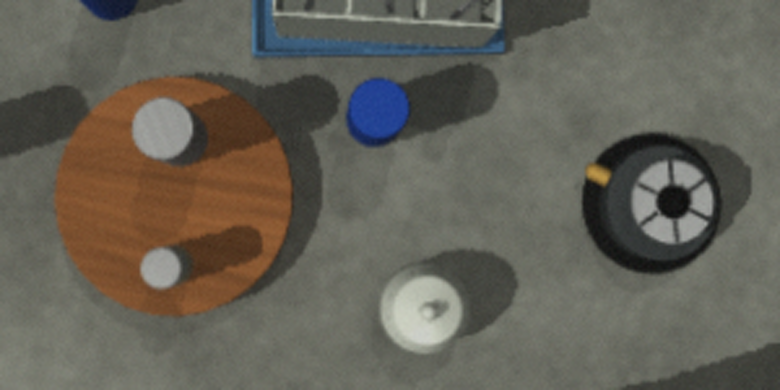

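The crop confirms the choice: plain grey steel at about (163,128), with the other cylinders blue. The heights and diameters agree with the given sizes, so I'm moving over.

Request:
arm_command(
  plan=[
    [-0.3, 4.4, -4.1, 0, 0, 0, 8.7],
    [-0.3, 4.4, -4.1, 0, 0, 0, 8.7],
    [-0.3, 4.4, -4.1, 0, 0, 0, 8.7],
    [-0.3, 4.4, -4.1, 0, 0, 0, 8.7],
    [-0.3, 4.4, -4.1, 0, 0, 0, 8.7],
    [-0.3, 4.4, -4.1, 0, 0, 0, 8.7],
    [0, 4.4, -4.1, 0, 0, 0, 8.7],
    [0, 4.4, -4.1, 0, 0, 0, 8.7],
    [0, 4.4, -4.1, 0, 0, 0, 8.7],
    [0, 4.4, -4.1, 0, 0, 0, 8.7],
    [0, 4.4, -4.1, 0, 0, 0, 8.7],
    [0, 4.4, -4.1, 0, 0, 0, 8.7],
  ],
  grip_force=25,
)

```text
time: 1.6
position: [0.5492, 0.0843, 0.238]
tool_rot: [0.402, 0.582, -0.401, 0.582]
ft_force: [0.9, -0.6, 0.1]
grip_width: 0.087
```

```bash
cat >> h.py <<'E'
def go(x,y,z):
    T=pose(); print("tcp",T[:3,3].round(4),"axes x",T[:3,0].round(3),"z",T[:3,2].round(3),"move cm",(100*T[:3,:3].T@(np.array([x,y,z])-T[:3,3])).round(2))
E
python3 -c "
from h import *
go(.616,.224,.235)"
```

```text
tcp [0.5492 0.0843 0.238 ] axes x [ 0.     0.002 -1.   ] z [ 0.355 -0.935 -0.002] move cm [  0.33  11.21 -10.69]
```

Request:
arm_command(
  plan=[
    [0, 4, -3.8, 0, 0, 0, 8.7],
    [0, 4, -3.8, 0, 0, 0, 8.7],
    [0.3, 3.2, -3.1, 0, 0, 0, 8.7],
    [0, 0, 0, 0, 0, 0, 8.7],
  ],
)

```text
time: 2.1
position: [0.6173, 0.2335, 0.2327]
tool_rot: [0.4, 0.584, -0.4, 0.583]
ft_force: [-0.3, -0.6, -0.3]
grip_width: 0.0869
```

```bash
python3 - <<'E'
from h import *
go(.616,.224,.235)
p,d,K,k1,T=shot("wrist","w1.png")
v,u=np.mgrid[0:384,0:512];P=bydepth(np.c_[u.ravel(),v.ravel()],d,K,k1,T).reshape(384,512,3)
def reg(n,z0,z1,c,r):
    m=(P[...,2]>z0)&(P[...,2]<z1)&(np.hypot(P[...,0]-c[0],P[...,1]-c[1])<r)&(d>0)
    if m.sum()<20: print(n,m.sum());return
    h=np.median(P[m][:,2]);q=P[m][:,:2].astype(np.float32);(c,rr)=cv2.minEnclosingCircle(q);print(n,m.sum(),h,np.round(c,4),2*rr,q.mean(0))
reg("tumbler",.132,.15,(.616,.224),.045)
p,d,K,k1,T=shot("top")
P=bydepth(np.c_[u.ravel(),v.ravel()],d,K,k1,T).reshape(384,512,3)
reg("shaker",.095,.115,(.487,.231),.04)
E
```

```text
tcp [0.6173 0.2335 0.2327] axes x [-0.002  0.001 -1.   ] z [ 0.361 -0.932 -0.002] move cm [-0.23 -0.46  0.84]
tumbler 4037 0.14209656441056484 [0.6178 0.2268] 0.0596516989171505 [0.6192362  0.22763783]
shaker 29 0.10451283560756264 [0.4889 0.2182] 0.02814313769340515 [0.48900485 0.21552394]
```

View pics/w1.png

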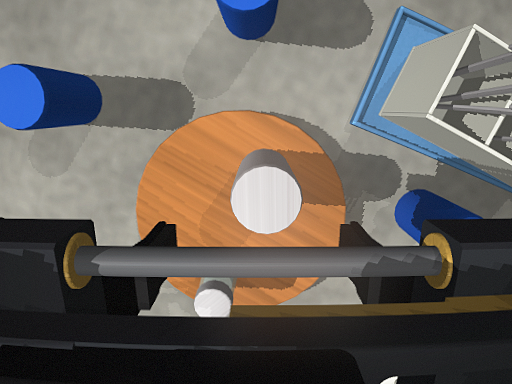

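The tumbler's closed end is fully visible at (266,199), with the shaker at (212,300). Both cameras agree within 3 mm.

Request:
arm_command(
  plan=[
    [2, -0.3, 0.7, 0, 0, 0, 8.7],
    [3, 0, 0, 0, 0, 0, 8.7],
    [2, 0, 0, 0, 0, 0, 8.7],
    [0, 0, 0, 0, 0, 0, 8.7],
  ],
)

```text
time: 2.7
position: [0.6138, 0.2162, 0.1624]
tool_rot: [0.401, 0.583, -0.404, 0.58]
ft_force: [-0.6, 0.0, 0.0]
grip_width: 0.0872
```

```bash
python3 -c "
from h import *
go(.617,.2258,.092)"
```

```text
tcp [0.6138 0.2162 0.1624] axes x [-0.005 -0.002 -1.   ] z [ 0.353 -0.936  0.   ] move cm [ 7.03  0.67 -0.78]
```

Request:
arm_command(
  plan=[
    [0, 0.6, -0.8, 0, 0, 0, 8.7],
    [0, 0, 0, 0, 0, 0, 8.7],
    [0, 0, 0, 0, 0, 0, 8.7],
  ],
)

```text
time: 3.08
position: [0.6182, 0.2253, 0.1654]
tool_rot: [0.402, 0.581, -0.403, 0.581]
ft_force: [0.5, -0.2, -0.0]
grip_width: 0.0873
```

```bash
python3 -c "
from h import *
go(.617,.2258,.092);print(robot.get_obs()['joint_velocities'].round(3))"
```

```text
tcp [0.6182 0.2253 0.1654] axes x [-0.001 -0.001 -1.   ] z [ 0.351 -0.936  0.001] move cm [ 7.34 -0.09 -0.1 ]
[ 0.002 -0.006 -0.009  0.006  0.001 -0.   ]
```

Within 1.5 mm and steady. Descending slowly.

Request:
arm_command(
  plan=[
    [1.5, -0.1, -0.1, 0, 0, 0, 8.7],
    [1.5, 0, 0, 0, 0, 0, 8.7],
    [1.5, 0, 0, 0, 0, 0, 8.7],
    [1.5, 0, 0, 0, 0, 0, 8.7],
    [1.0, 0, 0, 0, 0, 0, 8.7],
    [0, 0, 0, 0, 0, 0, 8.7],
    [0, 0, 0, 0, 0, 0, 8.7],
  ],
)

```text
time: 3.95
position: [0.616, 0.2258, 0.0893]
tool_rot: [0.401, 0.582, -0.404, 0.581]
ft_force: [-0.1, 0.7, 0.8]
grip_width: 0.0871
```

```bash
python3 -c "
from h import *
go(.617,.2258,.092)"
```

```text
tcp [0.616  0.2258 0.0893] axes x [-0.003 -0.002 -1.   ] z [ 0.351 -0.936  0.001] move cm [-0.27  0.09  0.04]
```

Request:
arm_command(
  plan=[
    [0, 0, 0, 0, 0, 0, 6.8],
    [0, 0, 0, 0, 0, 0, 6.3],
    [0, 0, 0, 0, 0, 0, 5.8],
    [0, 0, 0, 0, 0, 0, 5.4],
    [0, 0, 0, 0, 0, 0, 5.0],
    [0, 0, 0, 0, 0, 0, 5.0],
  ],
  grip_force=35,
)

```text
time: 4.7
position: [0.6171, 0.2261, 0.0911]
tool_rot: [0.402, 0.581, -0.403, 0.582]
ft_force: [-0.1, -0.7, -1.1]
grip_width: 0.0602
```

Request:
arm_command(
  plan=[
    [-1, 0, 0, 0, 0, 0, 5.0],
    [-2, 0, 0, 0, 0, 0, 5.0],
    [-3, 0, 0, 0, 0, 0, 5.0],
    [-3, 0, 0, 0, 0, 0, 5.0],
    [-2, 0, 0, 0, 0, 0, 5.0],
    [0, 0, 0, 0, 0, 0, 5.0],
    [0, 0, 0, 0, 0, 0, 5.0],
  ],
)

```text
time: 5.58
position: [0.6154, 0.2259, 0.2048]
tool_rot: [0.401, 0.582, -0.404, 0.581]
ft_force: [0.5, 0.6, -0.7]
grip_width: 0.0603
```

```bash
python3 - <<'E'
from h import *
go(.548,-.272,.215)
p,d,K,k1,T=shot("scene","s2.png")
cv2.imwrite("pics/s2.png",cv2.resize(p[60:300,150:450],None,fx=2.4,fy=2.4))
E
```

```text
tcp [0.6154 0.2259 0.2048] axes x [-0.003 -0.002 -1.   ] z [ 0.351 -0.936  0.001] move cm [ -0.9  -23.82  44.25]
```

View pics/s2.png

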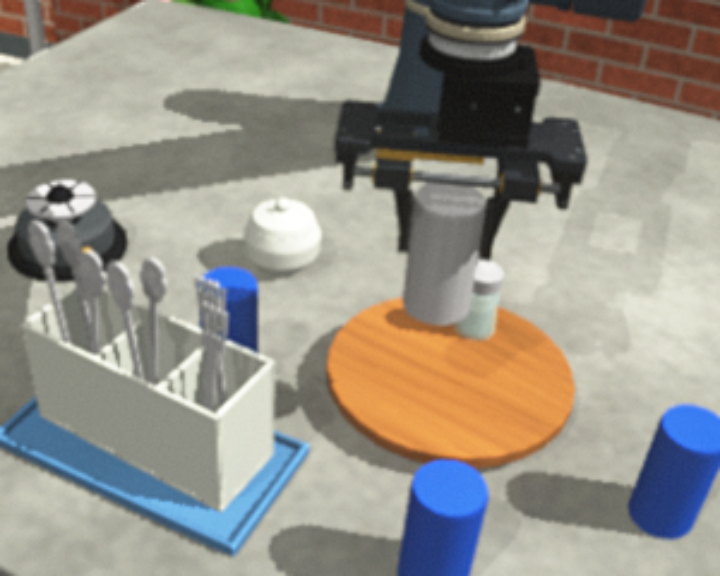

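The tumbler is lifted upright at crop (445,255), and the shaker still stands at (480,305). Carrying across now.

Request:
arm_command(
  plan=[
    [-0.5, -1.2, 2.2, 0, 0, 0, 5.0],
    [-0.5, -2.1, 4.0, 0, 0, 0, 5.0],
    [0, -2.6, 4.8, 0, 0, 0, 5.0],
    [0, -2.6, 4.8, 0, 0, 0, 5.0],
    [0, -2.6, 4.8, 0, 0, 0, 5.0],
    [0, -2.6, 4.8, 0, 0, 0, 5.0],
    [0, -2.6, 4.8, 0, 0, 0, 5.0],
    [0, -2.6, 4.8, 0, 0, 0, 5.0],
    [0, -2.1, 4.0, 0, 0, 0, 5.0],
    [0, -1.2, 2.2, 0, 0, 0, 5.0],
    [0, 0, 0, 0, 0, 0, 5.0],
    [0, 0, 0, 0, 0, 0, 5.0],
  ],
)

```text
time: 7.12
position: [0.5393, -0.262, 0.2091]
tool_rot: [0.399, 0.586, -0.409, 0.575]
ft_force: [0.8, -0.3, -1.6]
grip_width: 0.0602
```

```bash
python3 -c "
from h import *
go(.5483,-.2725,.20)"
```

```text
tcp [ 0.5393 -0.262   0.2091] axes x [-0.021 -0.002 -1.   ] z [ 0.346 -0.938 -0.005] move cm [0.9 0.5 1.3]
```

Request:
arm_command(
  plan=[
    [0, 0.5, 1.3, 0, -0.005, 0.02, 5.0],
    [0, 0, 0, 0, 0, 0, 5.0],
    [0, 0, 0, 0, 0, 0, 5.0],
  ],
)

```text
time: 7.5
position: [0.5493, -0.2705, 0.2087]
tool_rot: [0.404, 0.581, -0.403, 0.581]
ft_force: [-0.3, -0.3, -2.1]
grip_width: 0.0599
```

```bash
python3 - <<'E'
from h import *
go(.5483,-.2725,.16)
for n in ("top","scene","wrist"):
    p,d,K,k1,T=shot(n)
    v,u=np.mgrid[0:384,0:512];P=bydepth(np.c_[u.ravel(),v.ravel()],d,K,k1,T).reshape(384,512,3)
    for z0,z1,r in ((.064,.081,.046),(.083,.1,.03),(.152,.168,.036),(.175,.195,.036)):
        m=(P[...,2]>z0)&(P[...,2]<z1)&(np.hypot(P[...,0]-.548,P[...,1]+.2725)<r)&(d>0)
        print(n,z0,m.sum(),end=" ")
        if m.sum()>20:
            q=P[m]; (c,rr)=cv2.minEnclosingCircle(q[:,:2].astype(np.float32))
            A=np.c_[2*q[:,:2],np.ones(len(q))];s=np.linalg.lstsq(A,(q[:,:2]**2).sum(1),rcond=None)[0]
            print("enc",np.round(c,4),round(2*rr,4),"circfit",s[:2].round(4),2*np.sqrt(s[2]+s[0]**2+s[1]**2))
        else: print()
    if n=="scene": cv2.imwrite("pics/s3.png",cv2.resize(p[80:230,110:310],None,fx=3,fy=3))
E
```

```text
tcp [ 0.5493 -0.2705  0.2087] axes x [ 0.     0.001 -1.   ] z [ 0.349 -0.937 -0.001] move cm [ 4.87 -0.16  0.16]
top 0.064 237 enc [ 0.5496 -0.2727] 0.0846 circfit [ 0.5489 -0.27  ] 0.06720289427743267
top 0.083 0 
top 0.152 2 
top 0.175 0 
scene 0.064 320 enc [ 0.5463 -0.2723] 0.0874 circfit [ 0.5478 -0.2711] 0.06489550781793352
scene 0.083 42 enc [ 0.5481 -0.2714] 0.0273 circfit [ 0.5493 -0.2708] 0.0176490669654445
scene 0.152 116 enc [ 0.5504 -0.2676] 0.0612 circfit [ 0.5482 -0.2693] 0.05856809797248043
scene 0.175 155 enc [ 0.5506 -0.2679] 0.0617 circfit [ 0.5484 -0.2708] 0.06033874454248549
wrist 0.064 2215 enc [ 0.5482 -0.2724] 0.0837 circfit [ 0.5488 -0.272 ] 0.06660351878473456
wrist 0.083 0 
wrist 0.152 285 enc [ 0.5628 -0.2667] 0.0534 circfit [ 0.5494 -0.2701] 0.05969905963311709
wrist 0.175 509 enc [ 0.5637 -0.2657] 0.0518 circfit [ 0.5494 -0.2702] 0.05949804578198383
```

View pics/s3.png

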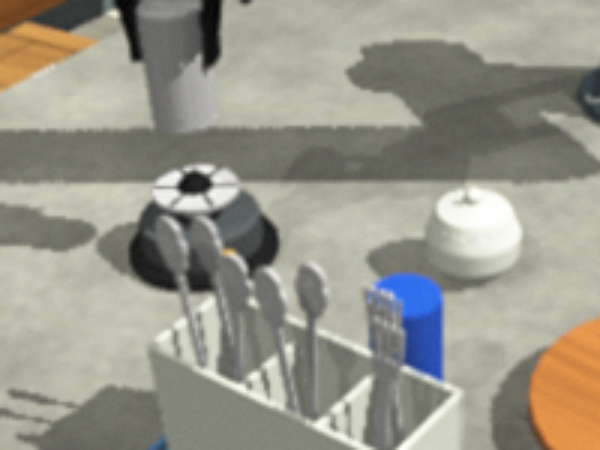

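The tumbler hangs upright at crop (180,65) over the plate at (195,190). It is offset by about 2 mm, which I'm correcting on the way down.

Request:
arm_command(
  plan=[
    [1.5, -0.15, 0.15, 0, 0, 0, 5.0],
    [1.5, 0, 0, 0, 0, 0, 5.0],
    [1.5, 0, 0, 0, 0, 0, 5.0],
    [1.0, 0, 0, 0, 0, 0, 5.0],
    [0, 0, 0, 0, 0, 0, 5.0],
    [0, 0, 0, 0, 0, 0, 5.0],
  ],
)

```text
time: 8.4
position: [0.5476, -0.2719, 0.1484]
tool_rot: [0.404, 0.582, -0.403, 0.58]
ft_force: [0.7, -1.1, -1.9]
grip_width: 0.0603
```

```bash
python3 -c "
from h import *
go(.5483,-.2722,.1085)"
```

```text
tcp [ 0.5476 -0.2719  0.1484] axes x [-0.002  0.003 -1.   ] z [ 0.35  -0.937 -0.003] move cm [3.99 0.06 0.07]
```

Well centred. Now I'll find contact gently.

Request:
arm_command(
  plan=[
    [0.5, 0, 0.05, 0, 0, 0, 5.0],
    [0.5, 0, 0, 0, 0, 0, 5.0],
    [0.4, 0, 0, 0, 0, 0, 5.0],
    [0.2, 0, 0, 0, 0, 0, 5.0],
  ],
  grip_force=45,
)

```text
time: 8.9
position: [0.5487, -0.2729, 0.1333]
tool_rot: [0.404, 0.581, -0.403, 0.581]
ft_force: [-1.0, 1.1, 5.0]
grip_width: 0.06
```

```bash
python3 -c "
from h import *
go(.5483,-.2722,.1085)"
```

```text
tcp [ 0.5487 -0.2729  0.1333] axes x [ 0.001  0.001 -1.   ] z [ 0.35  -0.937 -0.001] move cm [ 2.48 -0.01 -0.08]
```

Contact is at z ≈ 0.1335, as predicted. Pressing in steps.

Request:
arm_command(
  plan=[
    [0.4, 0, 0, 0, 0, 0, 5.0],
    [0.4, 0, 0, 0, 0, 0, 5.0],
    [0.3, 0, 0, 0, 0, 0, 5.0],
  ],
)

```text
time: 9.28
position: [0.5487, -0.2729, 0.1247]
tool_rot: [0.403, 0.581, -0.403, 0.581]
ft_force: [-1.7, 0.7, 7.5]
grip_width: 0.0601
```

Request:
arm_command(
  plan=[
    [0.4, 0, 0, 0, 0, 0, 5.0],
    [0.3, 0, 0, 0, 0, 0, 5.0],
  ],
)

```text
time: 9.52
position: [0.5487, -0.2728, 0.1188]
tool_rot: [0.403, 0.581, -0.403, 0.581]
ft_force: [-2.3, 0.6, 3.9]
grip_width: 0.0601
```

Request:
arm_command(
  plan=[
    [0.3, 0, 0, 0, 0, 0, 5.0],
  ],
)

```text
time: 9.65
position: [0.5488, -0.2729, 0.1163]
tool_rot: [0.403, 0.58, -0.403, 0.582]
ft_force: [-2.4, 1.5, 9.1]
grip_width: 0.0599
```

```bash
python3 -c "
from h import *
go(.5483,-.2722,.1085)"
```

```text
tcp [ 0.5488 -0.2729  0.1163] axes x [ 0.002 -0.001 -1.   ] z [ 0.35  -0.937  0.001] move cm [ 0.78 -0.02 -0.08]
```

Request:
arm_command(
  plan=[
    [0.4, 0, 0, 0, 0, 0, 5.0],
    [0.3, 0, 0, 0, 0, 0, 5.0],
  ],
)

```text
time: 9.9
position: [0.5487, -0.2728, 0.1099]
tool_rot: [0.403, 0.58, -0.403, 0.582]
ft_force: [-0.7, 1.1, 4.6]
grip_width: 0.06
```

Request:
arm_command(
  plan=[
    [0.2, 0, 0, 0, 0, 0, 5.0],
  ],
)

```text
time: 10.02
position: [0.5487, -0.2729, 0.1078]
tool_rot: [0.403, 0.58, -0.403, 0.582]
ft_force: [-0.5, 1.3, 5.7]
grip_width: 0.0602
```

```bash
python3 -c "
from h import *
go(.5483,-.2722,.1085);o=robot.get_obs();print(o['ft_force'],o['joint_velocities'].round(3))"
```

```text
tcp [ 0.5487 -0.2729  0.1078] axes x [ 0.002 -0.001 -1.   ] z [ 0.35  -0.937  0.001] move cm [-0.07 -0.01 -0.08]
[-0.54944658  1.256556    5.65421028] [-0.001  0.021  0.008 -0.001 -0.03   0.002]
```

Request:
arm_command(
  plan=[
    [0, 0, 0, 0, 0, 0, 5.0],
    [0, 0, 0, 0, 0, 0, 5.0],
    [0, 0, 0, 0, 0, 0, 5.0],
    [0, 0, 0, 0, 0, 0, 5.0],
  ],
)

```text
time: 10.52
position: [0.5487, -0.2729, 0.1079]
tool_rot: [0.403, 0.58, -0.403, 0.581]
ft_force: [-1.7, 0.8, 4.3]
grip_width: 0.0603
```

```bash
python3 - <<'E'
from h import *
go(.5483,-.2722,.1085)
for n in ("top","scene","wrist"):
    p,d,K,k1,T=shot(n)
    v,u=np.mgrid[0:384,0:512];P=bydepth(np.c_[u.ravel(),v.ravel()],d,K,k1,T).reshape(384,512,3)
    rr=np.hypot(P[...,0]-.5483,P[...,1]+.2725)
    m=(P[...,2]<.09)&(P[...,2]>.03)&(rr<.041)&(rr>.032)&(d>0)
    h=np.hypot(P[...,0]-.5483,P[...,1]+.2725)
    k=(P[...,2]>.03)&(P[...,2]<.06)&(h>.046)&(h<.057)&(d>0)
    print(n,"plate z",m.sum(),np.percentile(P[m][:,2],[10,50,90]).round(4) if m.any() else "","housing",np.median(P[k][:,2]) if k.any() else "")
    if n=="scene":
        cv2.imwrite("pics/s4.png",cv2.resize(p[80:230,110:400],None,fx=2.7,fy=2.7))
        for z in (.085,.135):
            q=P[(abs(P[...,2]-z)<.008)&(rr<.038)&(d>0)]
            A=np.c_[2*q[:,:2],np.ones(len(q))];print(z,np.linalg.lstsq(A,(q[:,:2]**2).sum(1),rcond=None)[0][:2].round(4))
E
```

```text
tcp [ 0.5487 -0.2729  0.1079] axes x [ 0.001 -0.001 -1.   ] z [ 0.35  -0.937  0.001] move cm [-0.06 -0.01 -0.08]
top plate z 60 [0.0445 0.047  0.0501] housing 0.04329938507441944
scene plate z 67 [0.0471 0.0495 0.0513] housing 0.04530076132806793
0.085 [ 0.5493 -0.2715]
0.135 [ 0.5422 -0.2752]
wrist plate z 2297 [0.0481 0.0491 0.05  ] housing 0.04520344082665295
```

View pics/s4.png

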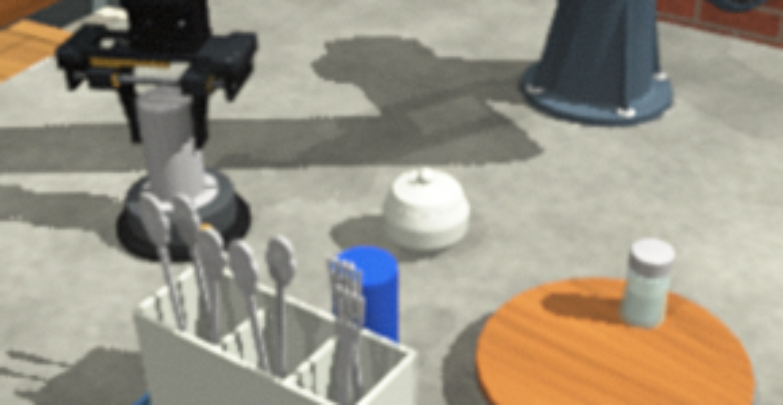

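The tumbler stands upright on the plate at crop (172,150), which is pressed nearly flush. The shaker is upright at (648,280) and the bowl is in place. Plate height is 0.049 m, so travel is about 25.9 mm. Handing in.

```bash
python3 -c "
from h import *
print(workorder.hand_in())"
```

```text
the job is handed in; nothing more can be done
None
```

I lifted the steel tumbler off the lazy Susan and set it mouth down over the rinser's knob. I then pressed the plate past the first two clicks to the third. The job is handed in at about 10.7 s with the gripper still holding the tumbler down at 45 N.

- **Press depth:** the wrist camera put the plate at 0.049 m, which is about 26 mm of travel against the 22.5 mm needed. The drop from the contact height gave the same figure. The push force peaked and fell as the clicks should, and it held steady at about 6 N.
- **Centring and tilt:** the tool was about 1 mm off the measured plate centre and tilted less than 0.2°. One rough check disagreed: a circle fitted to the upper tumbler came out 6–7 mm off. I put that down to finger pixels in the fit; the fit near the mouth was within 1.5 mm.
- **Other objects:** in the last picture the shaker stood upright on the Susan, and the bowl and caddy looked undisturbed. I judged the bowl and caddy by eye and did not re-measure them.

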